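# Tip a tool case out of a packed rack and stand it on the mat

### The arm

A 6-joint arm with a two-finger parallel gripper is mounted at the origin on the work surface. World frame = base frame: x ahead of the robot, y to its left, z up, the work surface at z = 0. Lengths are in mm, angles in rad, forces in N, time in s.
With the tool pointing down it reaches from about 300 to 775 mm from the base axis. Payload 14.6 kg.
Tool frame: the origin (TCP) lies on the front face of the gripper's body, between the roots of the fingers; the fingertips stand 97 mm ahead of it and the grasp point (between the pads) lies 78 mm ahead of it; z points along the fingers, y is the direction in which the jaws open and shut (so a half turn about z gives the same grasp; the last joint's range is limited). The gripper opens to 94 mm and grips with 3 to 60 N. Pads are 16 mm wide; open, the fingers measure 119 mm over their backs; the gripper's body (75 mm by 177 mm) begins 78 mm behind the grasp point.
Start: joints at [-1.243, 0.3, 1.521, -0, 1.321, -0.067], TCP at [211.535, -507.684, 302.646] pointing down, gripper open.
Joint ranges: [-3.03, 3.03], [-0.79, 2.21], [0.23, 2.52], [-1.04, 4.18], [0, 3.07], [-2.55, 2.55]. Speed limits (rad/s): [2.22, 2.22, 2.57, 3.14, 3.14, 3.14].

### API

Orientations are given as [roll, pitch, yaw] about the fixed x, y, z axes, in that order (R = Rz(yaw) Ry(pitch) Rx(roll)).
In Python, from cell import manip, eyes, finder gives the robot as it stands.
- The arm moves only by the tool drive_tool, never from a script. Its argument "rows" is a list of rows, each an object with "offset": the shift along the tool's x, y, z in mm, a list of three; "spin": the turn about the tool's z in degrees; "jaw": the finger opening in mm, from 0 to 94. In form: [{"offset": [dx, dy, dz], "spin": spin, "jaw": jaw}, ...]. A call has 1 to 20 rows; each row shifts and turns the commanded pose from where the row before left it, along the tool's axes as they then stand; what a row does not reach is not made up. A row lasts 1/10 s, in which the tool goes at most 50 mm and 8.59 degrees, less where a joint would pass 70% of its speed; a pose out of reach is approached as far as the arm can. A call is refused whole if a number of a shift passes 50 or a number of a turn 8.59, either way. A call with a gripper value outside its range is refused whole. The fingers move at their own pace and stop on an object; "force" is the grip in N (left out, the last holds). Time passes only in rows, so rows that do not move let the fingers close. It gives the time, the measured TCP pose, the force and the opening at its end, in the units of the state.
- manip.read_state(): the state, without advancing time (a new reading comes with each control period).
- eyes.camera(name): name is "side" or "top" or "wrist"; returns a dict with "color" (420x560x3 uint8, blue, green, red), "depth" (420x560 float32, mm along the optical axis (not along the pixel's ray), 0 where there is no reading), "vfov" (degrees; the focal length in pixels is half the picture's height over the tangent of half this angle, whatever the lens; pixels are square), "cx", "cy" (the principal point, pixels), "rvec" (rotation vector, rad) and "tvec" (3), from world to camera coordinates, as OpenCV has them. Camera axes: x right, y down, z forward; pixel columns grow to the right and rows downward; lengths in mm; the calibration is good to about 2 mm. A picture is of the moment at which its call begins.
- manip.sign_off(): hands the job in, once; it reports no verdict.
Trained networks look in the newest picture that a camera, given by its name, has taken for a name from the list of things; names that differ only in an ending like _2 or _b are one class to them, and where a whole thing is asked for, a point or a joint stands for the part that bears it (a point fixed in the world has none). Each returns a list of dicts, best first, with "p" (0 to 1); they miss things now and then, are a little off and sometimes report something else, mostly with a low value. They report only what shows in the picture. A call takes as long as a camera call. They do not tell look-alikes from the thing itself.
- finder.find_in(camera, target): "uv" ([column, row] in pixels, amid what is visible of it).
The state is a dict: "clock": time; "joints": joint angles; "qd": joint speeds; "effort": joint torques, N m; "eef_pos": TCP position; "eef_rot": TCP orientation; "wrist_force": force on the tool from outside, world axes, zero at the start; "moment": the same for the moment, N m; "finger_gap": finger opening in mm.
Only numpy, scipy, OpenCV 4.12 (cv2) and the standard library are available. Lean on these libraries where they do the work, as an engineer would, in place of code of your own. Each camera call takes 0.05 s, during which the arm holds its last target. There are 200 camera calls.

### The job

Fetch the orange tool case from the packed row under the sloping chip guard: take it by its top handle and tip its top out towards the robot by at least 20 degrees with its foot still in the rack, then lift it out over the front lip without bumping the guard. Lower it onto the blue mat, letting go only once it stands there upright, handle on top, wholly on the mat and with its long side lined up with the mat's, and leave the other cases and everything else where they are.

Things in the scene. Friction and masses are not known exactly. Their poses are not given: they have to be found in the camera images.
- orange_case_center (a point): Centre of the orange plastic tool case's body, half-way up: 90 mm deep (its x), 27 thick (y), 105 tall (z, up), 0.28-0.56 kg. In the rack its front (-x, two steel catches) looks at the robot. One of five like cases (others blue, grey, black, green) in a row along the rack's y, 29 mm apart with 2 mm gaps; it may be in any place.
- orange_handle (a point): Middle of the orange case's handle: a round black bar, 12 mm diameter, 24 mm long along the case's y, on two thin steel posts; 33 mm towards the front (-x) and 80.5 mm up from the case's centre, 28 mm above its flat top. Pinch it front to back (along the case's x): the other cases' bars stand in line with it, 29 mm to either side.
- orange_foot (a point): Middle of the orange case's front bottom edge (45 mm towards -x and 52.5 mm below its centre): the edge about which it tips out.
- orange_case: The orange case itself; origin at the centre of its underside, axes as for its centre.
- rack: Dark steel rack, fixed, 112 mm deep (x) by 161 wide (y); origin at the centre of its underside; x points away from the robot. Floor 10 mm thick; the cases stand with their centres at x = 0. Yellow front lip at x = -54 to -49 mm, top 26 mm above the table, 4 mm before the cases: raise the foot some 8 mm while tipping to 25 degrees. Back 40 mm high at x = 49, side cheeks 60 mm high.
- guard: Clear sloping guard over the whole row; origin and axes are the rack's. Sheet 4 mm thick from a red front edge (7 mm thick) at rack x = 12, z = 198 mm down to x = 52, z = 116 mm. Case tops: z = 115; handle bars: x = -33, z = 143 mm. A case cannot be lifted straight up; reach a handle with the tool leaning some 15 degrees or more back towards the robot, opened at most 40 mm.
- mat_top (a point): Centre of the top face of the blue mat: fixed, 140 mm long (its x) by 80 mm wide (its y), top 4 mm above the table. It lies flat on the table to the right of the rack (seen from the robot), turned by up to 0.3 rad.
- mat: The same mat; origin at the centre of its underside.
- blue_case_center (a point): Centre of the blue case, same size and build as the orange one, standing in the rack. To be left alone.
- grey_case_center (a point): Centre of the grey case, same size and build as the orange one, standing in the rack. To be left alone.
- black_case_center (a point): Centre of the black case, same size and build as the orange one, standing in the rack. To be left alone.
- green_case_center (a point): Centre of the green case, same size and build as the orange one, standing in the rack. To be left alone.
- oil: Bystander: yellow oil bottle, 60 mm across, 150 mm tall; origin at its underside. To be left alone.
- jar: Bystander: glass jar, 70 mm across, 80 mm tall; origin at its underside. To be left alone.
- bush: Bystander: flanged brass bush, 60 mm across, 40 mm tall; origin at its underside. To be left alone.
- spanner: Bystander: steel spanner lying flat; origin at its underside. To be left alone.
- chuck_key: Bystander: T-shaped steel chuck key lying flat, about 135 by 120 mm; origin at its underside. To be left alone.
- mug: Bystander: white mug, 80 mm across, 95 mm tall; origin at its underside. To be left alone.
Not all that is in view belongs to the job. Leave any pink or turquoise look-alike of the rack alone.

How it is judged:
By the outcome, as a careful person would: the job done as asked, in the order asked, and still so for the second after the job is handed in, with the robot touching nothing.
It also fails if it takes over 54 s, if anything falls off the work surface, if the arm or the gripper's body presses on something with over 40 N, if the wrist force passes 120 N, or if a joint passes its speed limit or range.

## Working session

There is one attempt and no reset: what is moved stays moved. The work goes in short steps, Python scripts to look and compute and a tool call to move; the robot and the scene stay as the last step left them, time stands still between calls to the robot, and variables do not carry over. Pictures are saved under pics/ and viewed, about 8 in all and at most 12, crops included, and the job is handed in when it is done.

Besides the shell and the picture viewer there is one more tool, called after "Emit:" by a JSON object that holds its "fn" and its "kwargs", one argument or row to a line. drive_tool: Moves the arm, as the interface text tells. Its arguments: {"type":"object","properties":{"rows":{"type":"array","items":{"type":"object","properties":{"offset":{"type":"array","items":{"type":"number"}},"spin":{"type":"number"},"jaw":{"type":"number"}}}},"force":{"type":"number"}},"required":["rows"]}

```bash
mkdir -p pics; ls; cat > h.py <<'E'
import numpy as np, cv2
from cell import manip, eyes, finder
from scipy.spatial.transform import Rotation as Ro
def cam(n): return eyes.camera(n)
def f(c): return 210/np.tan(np.radians(c["vfov"])/2)
def world(c,uv,d=None):
    u,v=uv; 
    if d is None: d=np.median([x for x in c["depth"][int(v)-1:int(v)+2,int(u)-1:int(u)+2].ravel() if x>0] or [0])
    R=cv2.Rodrigues(np.array(c["rvec"],float))[0]; t=np.array(c["tvec"],float).ravel()
    p=np.array([(u-c["cx"])/f(c)*d,(v-c["cy"])/f(c)*d,d]); return R.T@(p-t)
def proj(c,P):
    R=cv2.Rodrigues(np.array(c["rvec"],float))[0]; t=np.array(c["tvec"],float).ravel()
    p=R@np.array(P,float)+t; return np.array([p[0]/p[2]*f(c)+c["cx"],p[1]/p[2]*f(c)+c["cy"]])
def cloud(c):
    v,u=np.mgrid[0:420,0:560]; d=c["depth"]
    R=cv2.Rodrigues(np.array(c["rvec"],float))[0]; t=np.array(c["tvec"],float).ravel()
    p=np.stack([(u-c["cx"])/f(c)*d,(v-c["cy"])/f(c)*d,d],-1); return (p-t)@R
E
python3 - <<'E'
from h import *
print(manip.read_state())
ims=[]
for n in ["side","top"]:
    c=cam(n); cv2.imwrite(f"pics/{n}0.png",c["color"]); 
    R=cv2.Rodrigues(np.array(c["rvec"],float))[0];print(n,c["vfov"],c["cx"],c["cy"],-R.T@np.ravel(c["tvec"]),R[2])
    for k in ["orange_case_center","orange_handle","rack","mat_top","orange_foot","guard","black_case_center","green_case_center","grey_case_center","blue_case_center"]:
        for r in finder.find_in(n,k)[:3]:
            print(n,k,np.round(r["uv"]),round(r["p"],2),np.round(world(c,r["uv"])))
E
```

```text
pics
{'clock': 0.0, 'joints': array([-1.24260858e+00,  3.00489618e-01,  1.52162063e+00, -1.50506320e-05,
        1.32069936e+00, -6.66259057e-02]), 'qd': array([ 1.78561897e-04, -8.33603038e-04, -1.46502018e-03, -2.66995418e-04,
        1.79146543e-03,  7.75780922e-05]), 'effort': array([-5.79673051e-04, -5.31805480e+01, -3.52734554e+01,  7.07484456e-02,
        2.43933289e-02, -8.38829601e-05]), 'eef_pos': array([ 211.47934119, -507.54135763,  302.05937512]), 'eef_rot': array([-3.14037743e+00, -6.64749598e-05,  3.94817341e-01]), 'wrist_force': array([0.95947741, 0.01602592, 0.27786135]), 'moment': array([ 0.02794068, -0.0335095 , -0.03224474]), 'finger_gap': 93.91541106933211}
side 44.758743612429846 279.91488271168043 209.90808035612696 [  -3.53116688 1045.80728881  851.35022688] [ 0.37140206 -0.75971766 -0.53375049]
side orange_case_center [300. 166.] 0.7 [ 613. -369.   53.]
side orange_case_center [237. 223.] 0.63 [579. 106. 115.]
side orange_handle [234. 220.] 0.55 [573. 131. 142.]
side rack [309. 377.] 0.97 [248. 391.   9.]
side rack [304. 294.] 0.79 [357. 170.  12.]
side rack 
[... 945 characters left out ...]
 [338. 181.] 0.66 [ 586. -177.    3.]
top mat_top [342. 176.] 0.76 [ 603. -189.    7.]
top mat_top [238. 172.] 0.63 [597. 136. 117.]
top orange_foot [251. 173.] 0.73 [589.  93. 149.]
top orange_foot [277. 241.] 0.73 [395.  21.   4.]
top guard [342. 243.] 0.76 [ 381. -167.  165.]
top guard [233. 158.] 0.74 [623. 142. 200.]
top guard [255. 167.] 0.73 [613.  83. 115.]
top black_case_center [229. 175.] 0.83 [589. 163. 115.]
top green_case_center [258. 167.] 0.67 [615.  74. 115.]
top green_case_center [248. 168.] 0.64 [611. 107. 114.]
top grey_case_center [241. 171.] 0.82 [601. 127. 114.]
top grey_case_center [151. 164.] 0.18 [646. 430.   4.]
top blue_case_center [222. 179.] 0.77 [577. 183. 118.]
```

```bash
python3 - <<'E'
import cv2,numpy as np
a=cv2.imread("pics/top0.png"); b=cv2.imread("pics/side0.png")
cv2.imwrite("pics/v1.png",cv2.resize(a,(784,588)))
cv2.imwrite("pics/v2.png",cv2.resize(b,(784,588)))
t=cv2.resize(a[120:240,190:300],None,fx=4,fy=4,interpolation=2)
s=cv2.resize(b[150:270,180:280],None,fx=4,fy=4,interpolation=2)
cv2.imwrite("pics/v3.png",np.hstack([t,s])[:, :800])
E
```

```text
(no output)
```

View pics/v1.png

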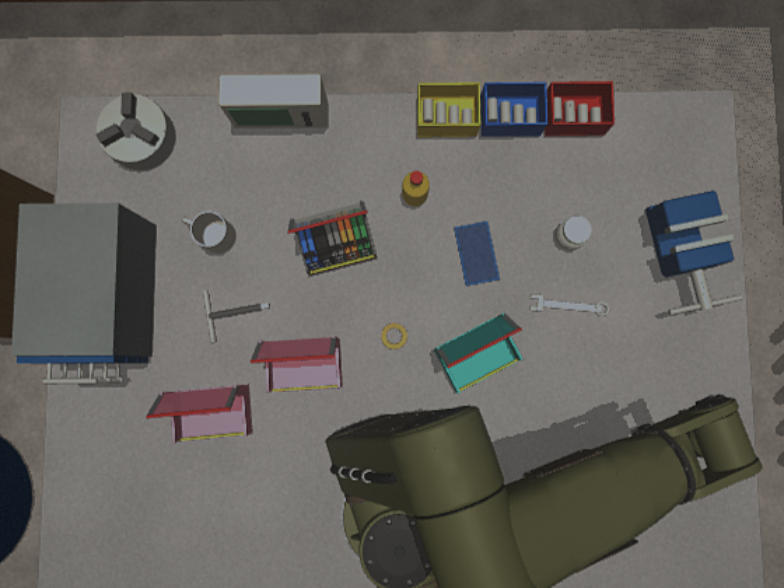

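View pics/v2.png

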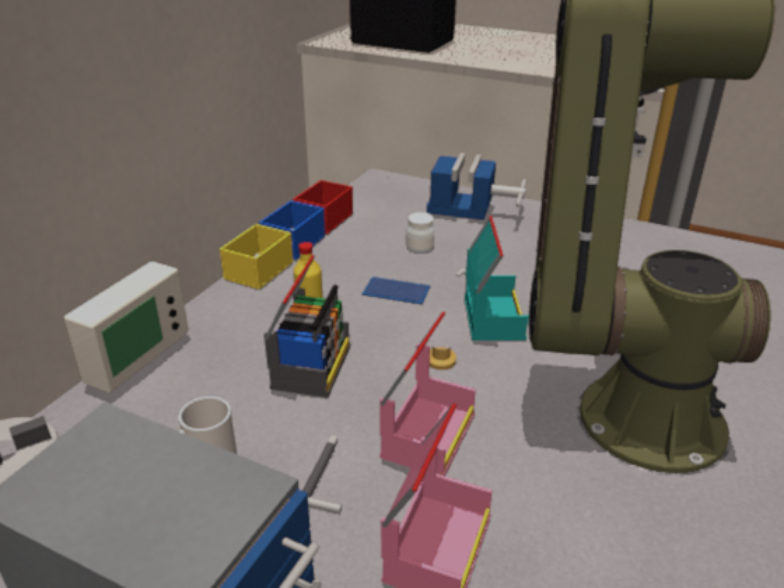

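View pics/v3.png

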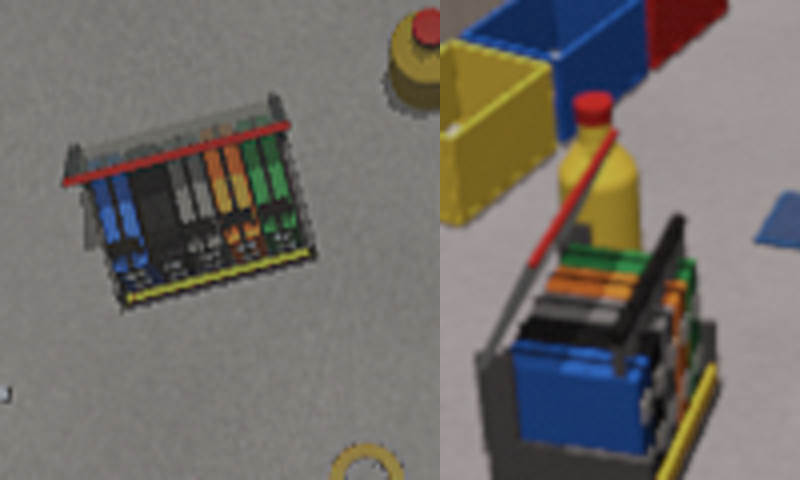

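Two pink racks (top image px (150,290), (215,260)) and a turquoise one (342,250) are empty look-alikes. The dark steel rack at px (238,172) is the real one. Its row reads left to right blue, black, grey, orange, green, with orange fourth at about (250,172). The mat is at (340,181). Next I measure the rack and mat geometry.

```bash
cat >> h.py <<'E'
def pts(c,mask,lo,hi,box):
    P=cloud(c); x0,x1,y0,y1=box
    m=(mask>0)&(c["depth"]>0)&(P[...,2]>lo)&(P[...,2]<hi)&(P[...,0]>x0)&(P[...,0]<x1)&(P[...,1]>y0)&(P[...,1]<y1)
    return P[m],m
def hsv(c,lo,hi): return cv2.inRange(cv2.cvtColor(c["color"],cv2.COLOR_BGR2HSV),lo,hi)
def rect(n,p):
    if len(p)<5: print(n,len(p)); return
    r=cv2.minAreaRect(p[:,:2].astype(np.float32)); q=p[:,:2]-p[:,:2].mean(0); w=np.linalg.svd(q,full_matrices=False)[2][0]
    print(n,len(p),"mean",np.round(p.mean(0),1),"rect c",np.round(r[0],1),"size",np.round(r[1],1),"ang",round(r[2],1),"pca deg",round(np.degrees(np.arctan2(w[1],w[0]))%180,1))
def report(c):
    B=(450,720,0,260)
    rect("yellow lip",pts(c,hsv(c,(22,90,80),(36,255,255)),15,40,B)[0])
    rect("red edge",pts(c,hsv(c,(0,130,80),(6,255,255))|hsv(c,(174,130,80),(180,255,255)),185,215,B)[0])
    rect("orange top",pts(c,hsv(c,(8,120,70),(20,255,255)),100,125,B)[0])
    rect("bars",pts(c,hsv(c,(0,0,0),(180,255,60)),138,156,B)[0])
    rect("mat",pts(c,hsv(c,(100,60,30),(125,255,255)),-6,14,(450,720,-300,-80))[0])
E
python3 - <<'E'
from h import *
report(cam("top")); report(cam("side"))
E
```

```text
yellow lip 73 mean [562.6 122.2  25.5] rect c [563.5 124.8] size [  8.8 144.8] ang 14.4 pca deg 104.4
red edge 124 mean [623.4 140.  201.8] rect c [624.3 139.7] size [  9.5 162.3] ang 15.0 pca deg 104.6
orange top 102 mean [617.1 107.4 115.4] rect c [610.4 106.2] size [71.7 27. ] ang 14.6 pca deg 15.6
bars 152 mean [577.7 131.8 148.4] rect c [578.6 128.8] size [ 12.2 139.2] ang 14.4 pca deg 104.3
mat 1050 mean [ 588.1 -184.7    5.3] rect c [ 588.7 -184.7] size [139.5  81.6] ang 10.4 pca deg 10.3
yellow lip 111 mean [561.3 126.1  24.8] rect c [562.2 125.4] size [  7.2 151.6] ang 15.1 pca deg 104.7
red edge 72 mean [617.7 155.  201.3] rect c [620.5 144.6] size [  6.6 165.5] ang 13.6 pca deg 104.3
orange top 170 mean [618.7 114.3 115.1] rect c [616.3 112.9] size [87.8 39.9] ang 15.7 pca deg 16.1
bars 136 mean [573.7 144.8 147.3] rect c [575.7 133.3] size [ 12.1 139.4] ang 12.0 pca deg 103.4
mat 587 mean [ 583.8 -177.5    5.4] rect c [ 586.5 -180. ] size [138.8  86.2] ang 10.1 pca deg 11.0
```

Emit:
{"fn": "drive_tool", "kwargs": {
  "rows": [
    {"offset":[0,0,-25],"spin":-8.5,"jaw":94},
    {"offset":[0,0,-25],"spin":-8.5,"jaw":80},
    {"offset":[0,0,-25],"spin":-8.5,"jaw":60},
    {"offset":[0,0,-25],"spin":-8.5,"jaw":40},
    {"offset":[0,0,-20],"spin":-8.5,"jaw":40},
    {"offset":[0,0,0],"spin":-8.5,"jaw":40},
    {"offset":[0,0,0],"spin":-8.5,"jaw":40},
    {"offset":[0,0,0],"spin":-8.5,"jaw":40},
    {"offset":[0,0,0],"spin":-8.5,"jaw":40},
    {"offset":[0,0,0],"spin":-5,"jaw":40}
  ]
}}

```text
clock: 2.2
eef_pos: [211.5, -507.7, 422.6]
eef_rot: [3.142, -0.0, 1.823]
wrist_force: [-0.5, 0.9, 0.8]
finger_gap: 39.9
```

Emit:
{"fn": "drive_tool", "kwargs": {
  "rows": [
    {"offset":[35.5,30.4,0]},
    {"offset":[35.5,30.4,0]},
    {"offset":[35.5,30.4,0]},
    {"offset":[35.5,30.4,0]},
    {"offset":[35.5,30.4,0]},
    {"offset":[35.5,30.4,0]},
    {"offset":[35.5,30.4,0]},
    {"offset":[35.5,30.4,0]},
    {"offset":[35.5,30.4,0]},
    {"offset":[35.5,30.4,0]},
    {"offset":[35.5,30.4,0]},
    {"offset":[35.5,30.4,0]},
    {"offset":[35.5,30.4,0]},
    {"offset":[35.5,30.4,0]},
    {"offset":[0,0,0]},
    {"offset":[0,0,0]}
  ]
}}

```text
validation failed for argument at $.ro...
```

```bash
python3 - <<'E'
from h import *
c=cam("wrist"); cv2.imwrite("pics/w1.png",c["color"])
R=cv2.Rodrigues(np.array(c["rvec"],float))[0];print(-R.T@np.ravel(c["tvec"]),R[2])
report(c)
for k in ["orange_handle","orange_case_center"]:
    for r in finder.find_in("wrist",k)[:3]: print(k,np.round(r["uv"]),round(r["p"],2),np.round(world(c,r["uv"]),1))
E
```

```text
[ 190.40457573 -427.49418039  504.70830733] [ 0.07093181 -0.27207419 -0.95965844]
yellow lip 0
red edge 0
orange top 0
bars 0
mat 1347 mean [ 536.5 -200.4    4.8] rect c [ 540.3 -197.2] size [48.  71.1] ang 12.7 pca deg 113.9
```

View pics/w1.png

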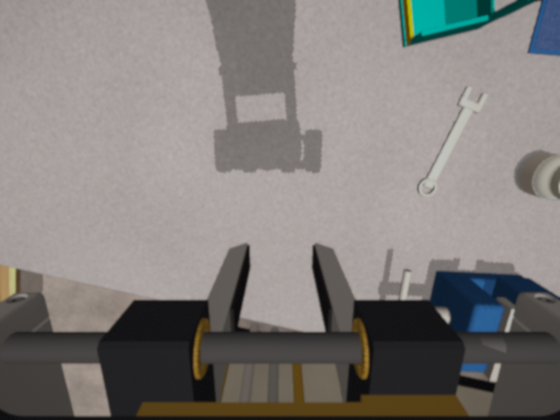

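The move was refused because each row has to state spin and jaw as well. The wrist picture therefore shows only the start area: turquoise rack (460,20) and spanner (455,140).

Emit:
{"fn": "drive_tool", "kwargs": {
  "rows": [
    {"offset":[35.5,30.4,0],"spin":0,"jaw":40},
    {"offset":[35.5,30.4,0],"spin":0,"jaw":40},
    {"offset":[35.5,30.4,0],"spin":0,"jaw":40},
    {"offset":[35.5,30.4,0],"spin":0,"jaw":40},
    {"offset":[35.5,30.4,0],"spin":0,"jaw":40},
    {"offset":[35.5,30.4,0],"spin":0,"jaw":40},
    {"offset":[35.5,30.4,0],"spin":0,"jaw":40},
    {"offset":[35.5,30.4,0],"spin":0,"jaw":40},
    {"offset":[35.5,30.4,0],"spin":0,"jaw":40},
    {"offset":[35.5,30.4,0],"spin":0,"jaw":40},
    {"offset":[35.5,30.4,0],"spin":0,"jaw":40},
    {"offset":[35.5,30.4,0],"spin":0,"jaw":40},
    {"offset":[35.5,30.4,0],"spin":0,"jaw":40},
    {"offset":[35.5,30.4,0],"spin":0,"jaw":40},
    {"offset":[0,0,0],"spin":0,"jaw":40},
    {"offset":[0,0,0],"spin":0,"jaw":40}
  ]
}}

```text
clock: 3.95
eef_pos: [503.1, 78.7, 422.3]
eef_rot: [-3.141, -0.0, 1.817]
wrist_force: [0.1, -0.3, 0.3]
finger_gap: 40.0
```

```bash
python3 - <<'E'
from h import *
c=cam("wrist"); cv2.imwrite("pics/w2.png",c["color"])
R=cv2.Rodrigues(np.array(c["rvec"],float))[0];print(-R.T@np.ravel(c["tvec"]),R[2])
report(c)
for k in ["orange_handle","orange_case_center"]:
    for r in finder.find_in("wrist",k)[:3]: print(k,np.round(r["uv"]),round(r["p"],2),np.round(world(c,r["uv"]),1))
E
```

```text
[482.53394929 159.03408234 504.30769408] [ 0.06842421 -0.27272857 -0.95965476]
yellow lip 397 mean [559.2 128.1  24.9] rect c [562.1 126.5] size [  9.3 151.5] ang 14.4 pca deg 104.6
red edge 1031 mean [619.1 148.1 201. ] rect c [621.7 142.1] size [ 13.5 163.3] ang 12.1 pca deg 104.4
orange top 915 mean [624.2 113.8 114. ] rect c [619.2  98.3] size [89.1 57.5] ang 13.6 pca deg 12.6
bars 839 mean [575.5 134.5 147.9] rect c [577.7 130.6] size [ 11.5 136.3] ang 14.6 pca deg 104.2
mat 2239 mean [ 580.5 -180.5    4.3] rect c [ 584.4 -178.7] size [137.1  77.7] ang 14.0 pca deg 9.8
orange_handle [365. 185.] 0.92 [609.2 111.3 115.3]
orange_case_center [364. 186.] 0.71 [607.4 110.1 115.3]
```

View pics/w2.png

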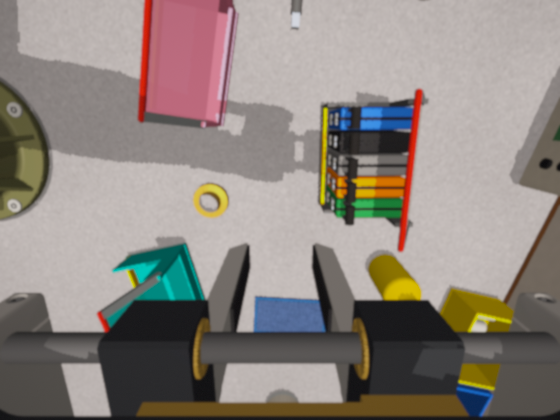

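Order confirmed in the close view: blue (385,118), black, grey, orange (385,187), green (375,208). The orange bar should be at about (586,102,143). I'll go above it and check.

Emit:
{"fn": "drive_tool", "kwargs": {
  "rows": [
    {"offset":[0.4,17,0],"spin":0,"jaw":40},
    {"offset":[0.4,17,0],"spin":0,"jaw":40},
    {"offset":[0.4,17,0],"spin":0,"jaw":40},
    {"offset":[0.4,17,0],"spin":0,"jaw":40},
    {"offset":[0.3,18,0],"spin":0,"jaw":40},
    {"offset":[0,0,25],"spin":0,"jaw":40},
    {"offset":[0,0,25],"spin":0,"jaw":40},
    {"offset":[0,0,25],"spin":0,"jaw":40},
    {"offset":[0,0,25],"spin":0,"jaw":40},
    {"offset":[0,0,20],"spin":0,"jaw":40},
    {"offset":[0,0,0],"spin":0,"jaw":40},
    {"offset":[0,0,0],"spin":0,"jaw":40},
    {"offset":[0,0,0],"spin":0,"jaw":40}
  ]
}}

```text
clock: 5.4
eef_pos: [586.3, 100.5, 304.3]
eef_rot: [3.139, 0.0, 1.816]
wrist_force: [-0.1, 0.1, 0.9]
finger_gap: 40.2
```

```bash
python3 - <<'E'
from h import *
for i in range(3):
    c=cam("wrist"); s=manip.read_state(); print(np.round(s["eef_pos"],1),np.round(s["eef_rot"],4),np.round(s["joints"],3))
report(c)
print("proj bar",proj(c,(586,102,143)),"tips",proj(c,np.array(s["eef_pos"])-[0,0,97]))
cv2.imwrite("pics/w3.png",cv2.resize(c["color"],(784,588)))
E
```

```text
[586.2 100.7 304.2] [3.1394e+00 3.0000e-04 1.8167e+00] [ 0.108  0.398  1.385  0.     1.356 -0.137]
[586.1 100.8 304. ] [3.1397e+00 3.0000e-04 1.8168e+00] [ 0.109  0.399  1.386 -0.     1.355 -0.137]
[586.1 100.8 303.7] [3.1401e+00 2.0000e-04 1.8170e+00] [ 0.109  0.399  1.386 -0.     1.355 -0.137]
yellow lip 420 mean [559.3 129.5  26. ] rect c [560.5 125.7] size [  4.9 148. ] ang 14.6 pca deg 104.4
red edge 2164 mean [615.3 164.8 201. ] rect c [617.8 155.1] size [  8.4 136.5] ang 13.4 pca deg 104.5
orange top 1770 mean [613.2 111.1 114.3] rect c [601.7 137.1] size [73.5 92.4] ang 14.0 pca deg 10.4
bars 1928 mean [576.8 136.2 147.9] rect c [578.1 130.5] size [ 11.8 137.1] ang 14.5 pca deg 104.4
mat 1174 mean [ 616.  -195.2    4.2] rect c [ 613.8 -197. ] size [90.6 44.2] ang 14.2 pca deg 14.0
proj bar [280.75141976 223.82586505] tips [280.75881018 256.79633745]
```

View pics/w3.png

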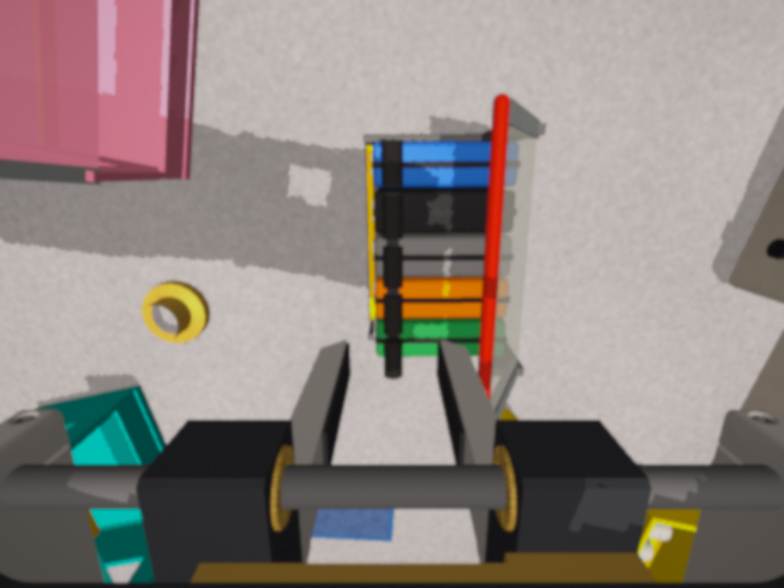

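The bar shows at px (281,223), and my estimate projects to (281,224). Yaw agrees too. Descend and close.

Emit:
{"fn": "drive_tool", "kwargs": {
  "force": 20,
  "rows": [
    {"offset":[0,0,20],"spin":0,"jaw":40},
    {"offset":[0,0,20],"spin":0,"jaw":40},
    {"offset":[0,0,15],"spin":0,"jaw":40},
    {"offset":[0,0,13],"spin":0,"jaw":40},
    {"offset":[0,0,10],"spin":0,"jaw":40},
    {"offset":[0,0,0],"spin":0,"jaw":40},
    {"offset":[0,0,0],"spin":0,"jaw":40},
    {"offset":[0,0,0],"spin":0,"jaw":40},
    {"offset":[0,0,0],"spin":0,"jaw":40}
  ]
}}

```text
clock: 6.45
eef_pos: [586.1, 101.0, 225.3]
eef_rot: [3.141, 0.0, 1.817]
wrist_force: [0.6, -0.3, 0.2]
finger_gap: 39.9
```

```bash
python3 - <<'E'
from h import *
c=cam("wrist"); s=manip.read_state(); print(np.round(s["eef_pos"],1),np.round(s["eef_rot"],4))
report(c)
p,m=pts(c,hsv(c,(0,0,0),(180,255,60)),138,156,(450,720,0,260))
d=(p[:,:2]-[586,102])@np.array([[.968,-.25],[.25,.968]]); # rack x, y relative
print("bar pts near fingers: x", np.percentile(d[:,0],[2,50,98]), "y range",d[:,1].min(),d[:,1].max())
for a in (-15,-5,5,12,15,20,40): 
    q=d[abs(d[:,1]-a)<2.5]; print(a,len(q),np.round(np.median(q[:,0]),1) if len(q) else "")
E
```

```text
[586.1 101.  225.2] [3.1407e+00 1.0000e-04 1.8172e+00]
yellow lip 449 mean [557.4 133.9  26. ] rect c [560.4 125.3] size [  5.  148.7] ang 14.5 pca deg 104.3
red edge 5287 mean [610.9 179.8 200.8] rect c [616.  174.2] size [13.4 99.9] ang 14.2 pca deg 104.3
orange top 3383 mean [620.3 114.5 114.4] rect c [609.  137.7] size [ 87.4 116.6] ang 14.4 pca deg 12.1
bars 4340 mean [576.8 135.9 147.8] rect c [580.1 130.6] size [ 42.  137.8] ang 10.0 pca deg 104.5
mat 951 mean [ 609.3 -148.8    4. ] rect c [ 610.1 -148.9] size [79.6 25.5] ang 12.4 pca deg 12.4
bar pts near fingers: x [-20.25335761  -0.48342179  19.51362283] y range -39.817630372050154 98.14162558110812
-15 111 -0.2
-5 166 -0.2
5 205 -0.1
12 175 -0.6
15 12 -0.3
20 128 -0.3
40 193 -0.5
```

Emit:
{"fn": "drive_tool", "kwargs": {
  "force": 20,
  "rows": [
    {"offset":[0,0,0],"spin":0,"jaw":25},
    {"offset":[0,0,0],"spin":0,"jaw":14},
    {"offset":[0,0,0],"spin":0,"jaw":8},
    {"offset":[0,0,0],"spin":0,"jaw":6},
    {"offset":[0,0,0],"spin":0,"jaw":6},
    {"offset":[0,0,0],"spin":0,"jaw":6},
    {"offset":[0,0,0],"spin":0,"jaw":6}
  ]
}}

```text
clock: 7.2
eef_pos: [586.0, 101.0, 224.7]
eef_rot: [3.141, 0.0, 1.817]
wrist_force: [2.3, 1.2, 0.4]
finger_gap: 11.3
```

Emit:
{"fn": "drive_tool", "kwargs": {
  "force": 35,
  "rows": [
    {"offset":[0,0,0],"spin":0,"jaw":6},
    {"offset":[0,-4,-0.6],"spin":0,"jaw":6},
    {"offset":[0,-4,-0.6],"spin":0,"jaw":6},
    {"offset":[0,-4,-0.6],"spin":0,"jaw":6},
    {"offset":[0,-4,-0.4],"spin":0,"jaw":6},
    {"offset":[0,-4,-0.4],"spin":0,"jaw":6},
    {"offset":[0,-4,-0.4],"spin":0,"jaw":6},
    {"offset":[0,0,0],"spin":0,"jaw":6},
    {"offset":[0,0,0],"spin":0,"jaw":6}
  ]
}}

```text
clock: 8.1
eef_pos: [562.7, 95.1, 227.8]
eef_rot: [3.141, -0.0, 1.817]
wrist_force: [3.0, 0.5, -2.1]
finger_gap: 10.7
```

```bash
python3 - <<'E'
from h import *
c=cam("side"); w=cam("wrist")
a=cv2.resize(c["color"][150:270,170:270],(400,480),interpolation=2)
b=w["color"][60:360,150:400]; b=cv2.resize(b,(400,480))
cv2.imwrite("pics/t1.png",np.hstack([a,b]))
E
```

```text
(no output)
```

View pics/t1.png

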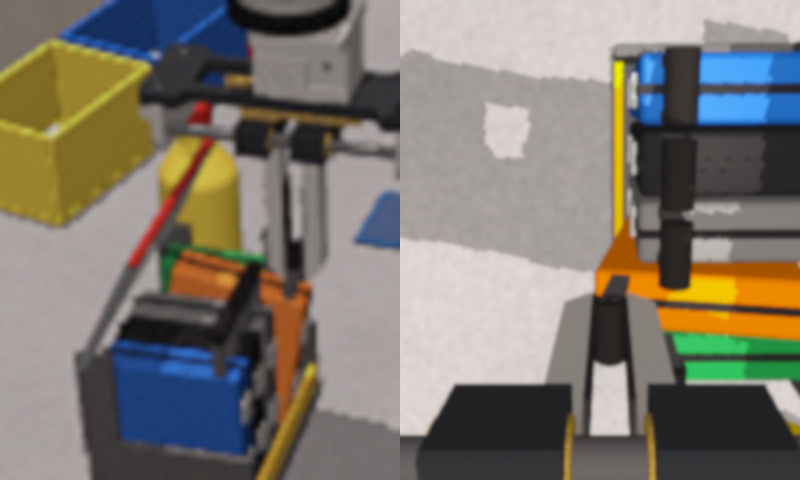

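The case tips out about 10° with its foot behind the lip, and the neighbours stand still. Continue.

Emit:
{"fn": "drive_tool", "kwargs": {
  "force": 45,
  "rows": [
    {"offset":[0,-4,0],"spin":0,"jaw":6},
    {"offset":[0,-4,0],"spin":0,"jaw":6},
    {"offset":[0,-4,0],"spin":0,"jaw":6},
    {"offset":[0,-4,0.3],"spin":0,"jaw":6},
    {"offset":[0,-4,0.3],"spin":0,"jaw":6},
    {"offset":[0,-4,0.3],"spin":0,"jaw":6},
    {"offset":[0,-4,0.6],"spin":0,"jaw":6},
    {"offset":[0,-4,0.6],"spin":0,"jaw":6},
    {"offset":[0,-4,0.6],"spin":0,"jaw":6},
    {"offset":[0,-3,0.6],"spin":0,"jaw":6},
    {"offset":[0,0,0],"spin":0,"jaw":6},
    {"offset":[0,0,0],"spin":0,"jaw":6},
    {"offset":[0,0,0],"spin":0,"jaw":6}
  ]
}}

```text
clock: 9.5
eef_pos: [524.9, 85.6, 224.6]
eef_rot: [3.141, 0.0, 1.817]
wrist_force: [3.1, 1.3, -0.4]
finger_gap: 11.1
```

```bash
cat >> h.py <<'E'
def tilt(cams=("side","top","wrist"),ang=14.4):
    # fit the orange top face / flank planes; returns angle of each normal in the vertical rack plane
    ex=np.array([np.cos(np.radians(ang)),np.sin(np.radians(ang)),0]); ey=np.array([-ex[1],ex[0],0])
    g=np.array(manip.read_state()["eef_pos"])-[0,0,78]
    for n in cams:
        c=cam(n); P=cloud(c); m=(hsv(c,(5,120,60),(20,255,255))>0)&(c["depth"]>0)&(np.linalg.norm(P-g,axis=2)<175)
        m=cv2.erode(m.astype(np.uint8),np.ones((3,3)))>0
        q=(P[m]-g); 
        if len(q)<15: print(n,len(q)); continue
        best=None; rng=np.random.default_rng(0)
        for _ in range(300):
            a=q[rng.choice(len(q),3,False)]; v=np.cross(a[1]-a[0],a[2]-a[0]); l=np.linalg.norm(v)
            if l<20: continue
            i=abs((q-a[0])@(v/l))<1.2
            if best is None or i.sum()>best.sum(): best=i
        r=q[best]; v=np.linalg.svd(r-r.mean(0),full_matrices=False)[2][2]; v*=np.sign(v[2])
        xz=np.c_[q@ex,q[:,2]]
        print(n,len(q),"plane n (rack x,y,z)",np.round([v@ex,v@ey,v[2]],2),"tip deg",round(np.degrees(np.arctan2(-v@ex,v[2])),1),"orange ext x",np.round(np.percentile(xz[:,0],[1,99])),"z abs",np.round(np.percentile(xz[:,1]+g[2],[1,99])),"y",np.round(np.percentile(q@ey,[1,99])))
E
python3 -c "
from h import *
tilt(); s=manip.read_state(); print(np.round(s['eef_pos'],1),s['wrist_force'])
c=cam('side'); cv2.imwrite('pics/t2.png',cv2.resize(c['color'][140:280,160:300],(560,560),interpolation=2))"
```

```text
side 456 plane n (rack x,y,z) [-0.06 -1.    0.02] tip deg 68.7 orange ext x [11. 92.] z abs [ 24. 253.] y [-17.  20.]
top 0
wrist 9617 plane n (rack x,y,z) [-0.01 -1.    0.03] tip deg 9.2 orange ext x [-45.  93.] z abs [ 54. 254.] y [-10.  21.]
[524.9  85.6 224.5] [2.82575562 0.91919463 1.49859331]
```

View pics/t2.png

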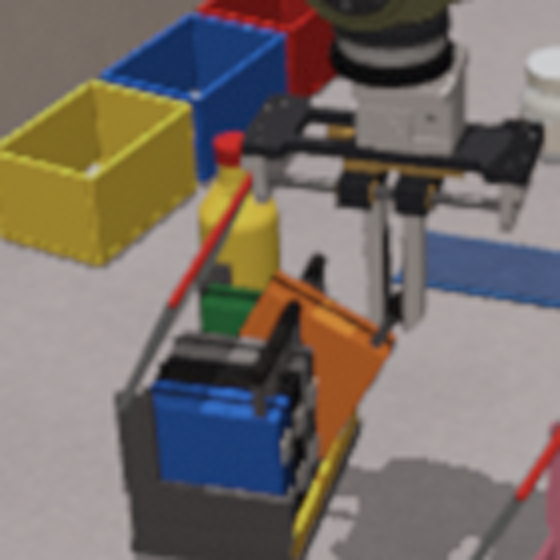

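Tip is about 27° by geometry (bar moved 63 mm out at constant height), which fits the picture, and the foot is behind the yellow lip. Lift with full grip.

Emit:
{"fn": "drive_tool", "kwargs": {
  "force": 60,
  "rows": [
    {"offset":[0,0,0],"spin":0,"jaw":6},
    {"offset":[0,0,0],"spin":0,"jaw":6},
    {"offset":[0,0,-2],"spin":0,"jaw":6},
    {"offset":[0,0,-3],"spin":0,"jaw":6},
    {"offset":[0,0,-4],"spin":0,"jaw":6},
    {"offset":[0,0,-4],"spin":0,"jaw":6},
    {"offset":[0,0,-4],"spin":0,"jaw":6},
    {"offset":[0,-1,-4],"spin":0,"jaw":6},
    {"offset":[0,-1,-4],"spin":0,"jaw":6},
    {"offset":[0,-1,-4],"spin":0,"jaw":6},
    {"offset":[0,-2,-5],"spin":0,"jaw":6},
    {"offset":[0,-2,-5],"spin":0,"jaw":6},
    {"offset":[0,-2,-5],"spin":0,"jaw":6},
    {"offset":[0,0,0],"spin":0,"jaw":6},
    {"offset":[0,0,0],"spin":0,"jaw":6}
  ]
}}

```text
clock: 11.2
eef_pos: [516.1, 83.4, 268.4]
eef_rot: [3.141, 0.0, 1.817]
wrist_force: [1.5, -0.6, -3.0]
finger_gap: 10.6
```

```bash
python3 -c "
from h import *
s=manip.read_state(); print(np.round(s['eef_pos'],1),s['wrist_force'],s['moment'],s['finger_gap'])
c=cam('side'); w=cam('wrist'); cv2.imwrite('pics/t3.png',np.hstack([cv2.resize(c['color'][120:280,160:280],(390,520),interpolation=2),cv2.resize(w['color'][100:420,130:370],(390,520))]))"
```

```text
[516.1  83.4 268.4] [ 1.54702424 -0.56565993 -3.04912623] [-0.12470434  0.13811187  0.03885534] 10.587431413289904
```

View pics/t3.png

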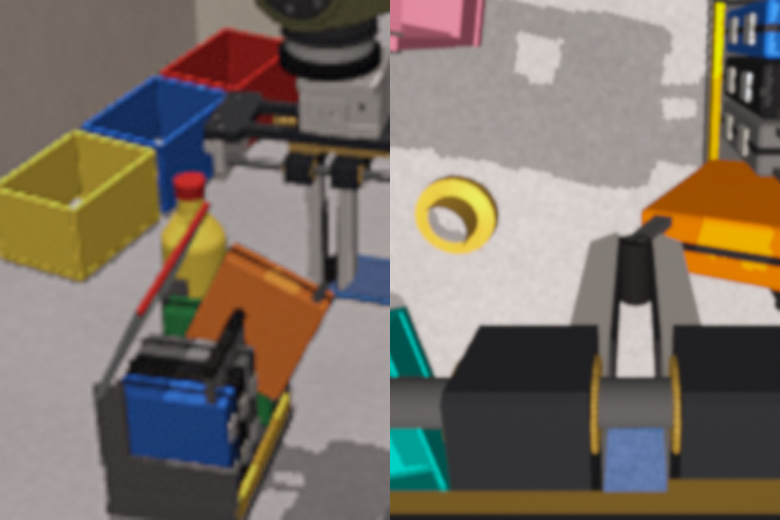

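Foot is over the lip, the case still hangs tipped about 28° in the grip, clear of the guard, and the neighbours are undisturbed. Raise it and carry it to the mat.

Emit:
{"fn": "drive_tool", "kwargs": {
  "rows": [
    {"offset":[0,0,-8],"spin":0,"jaw":6},
    {"offset":[0,0,-14],"spin":0,"jaw":6},
    {"offset":[0,0,-18],"spin":0,"jaw":6},
    {"offset":[0,0,-18],"spin":0,"jaw":6},
    {"offset":[0,0,-18],"spin":0,"jaw":6},
    {"offset":[0,0,-18],"spin":0,"jaw":6},
    {"offset":[0,0,-18],"spin":0,"jaw":6},
    {"offset":[0,0,-12],"spin":0,"jaw":6},
    {"offset":[0,0,-6],"spin":0,"jaw":6},
    {"offset":[0,0,0],"spin":0,"jaw":6}
  ]
}}

```text
clock: 12.3
eef_pos: [516.2, 83.4, 398.9]
eef_rot: [3.14, 0.0, 1.817]
wrist_force: [0.1, -0.5, -2.6]
finger_gap: 10.4
```

Emit:
{"fn": "drive_tool", "kwargs": {
  "rows": [
    {"offset":[-6,-2,0],"spin":0,"jaw":6},
    {"offset":[-12,-4,0],"spin":0,"jaw":6},
    {"offset":[-18,-6,0],"spin":0,"jaw":6},
    {"offset":[-20,-6.7,0],"spin":0,"jaw":6},
    {"offset":[-20,-6.7,0],"spin":0,"jaw":6},
    {"offset":[-20,-6.7,0],"spin":0,"jaw":6},
    {"offset":[-20,-6.7,0],"spin":0,"jaw":6},
    {"offset":[-20,-6.7,0],"spin":0,"jaw":6},
    {"offset":[-20,-6.7,0],"spin":0,"jaw":6},
    {"offset":[-20,-6.7,0],"spin":0,"jaw":6},
    {"offset":[-20,-6.7,0],"spin":0,"jaw":6},
    {"offset":[-20,-6.6,0],"spin":0,"jaw":6},
    {"offset":[-20,-6.6,0],"spin":0,"jaw":6},
    {"offset":[-18,-6,0],"spin":0,"jaw":6},
    {"offset":[-11,-4,0],"spin":0,"jaw":6},
    {"offset":[-5,-1,0],"spin":0,"jaw":6},
    {"offset":[0,0,0],"spin":1.9,"jaw":6},
    {"offset":[0,0,0],"spin":1.8,"jaw":6},
    {"offset":[0,0,0],"spin":0,"jaw":6},
    {"offset":[0,0,0],"spin":0,"jaw":6}
  ]
}}

```text
clock: 14.3
eef_pos: [494.9, -200.1, 398.3]
eef_rot: [-3.142, -0.0, 1.754]
wrist_force: [-0.0, 1.8, -3.3]
finger_gap: 10.3
```

```bash
cat >> h.py <<'E'
def bottom(ang=10.4):
    s=manip.read_state(); e=np.array(s["eef_pos"]); b=e-[0,0,81.5]
    ex=np.array([np.cos(np.radians(ang)),np.sin(np.radians(ang)),0]); ey=np.array([-ex[1],ex[0],0])
    print("state",np.round(e,1),np.round(s["eef_rot"],3),np.round(s["wrist_force"],1),round(s["finger_gap"],1))
    for n in ("side","top","wrist"):
        c=cam(n); P=cloud(c); q=P-b
        m=(hsv(c,(5,120,50),(21,255,255))>0)&(c["depth"]>0)&(np.linalg.norm(q,axis=2)<165)&(abs(q@ey)<30)&(P[...,2]<b[2]+30)
        m=cv2.morphologyEx(m.astype(np.uint8),cv2.MORPH_OPEN,np.ones((3,3)))>0
        p=np.c_[q[m]@ex,q[m][:,2]].astype(np.float32)
        if len(p)<30: print(n,len(p)); continue
        r=cv2.minAreaRect(p); h=cv2.boxPoints(r)
        yaw=q[m][:,:2]; yw=np.linalg.svd(yaw-yaw.mean(0),full_matrices=False)[2][0]
        print(n,len(p),"xz rect size",np.round(r[1]),"ang",round(r[2],1),"corners rel bar",np.round(h).tolist(),"y",np.round(np.percentile(q[m]@ey,[2,98]),1),"yaw pca",round(np.degrees(np.arctan2(yw[1],yw[0]))%180,1))
    return c
E
python3 -c "
from h import *
c=bottom(); report(c)"
```

```text
state [ 494.9 -200.1  398.3] [-3.142 -0.     1.754] [-0.   1.8 -3.3] 10.3
side 1070 xz rect size [ 88. 107.] ang 18.6 corners rel bar [[-2.0, -28.0], [32.0, -129.0], [115.0, -101.0], [81.0, 0.0]] y [-0.5 19.6] yaw pca 10.7
top 69 xz rect size [37. 98.] ang 11.0 corners rel bar [[51.0, -8.0], [70.0, -104.0], [106.0, -97.0], [87.0, -1.0]] y [10.5 12.3] yaw pca 10.1
wrist 7509 xz rect size [ 89. 138.] ang 18.3 corners rel bar [[-13.0, 4.0], [30.0, -127.0], [114.0, -99.0], [71.0, 31.0]] y [-10.4  14. ] yaw pca 10.6
yellow lip 21 mean [576.6  55.4  25.4] rect c [577.3  55.5] size [3.6 8.6] ang 15.7 pca deg 97.7
red edge 0
orange top 0
bars 0
mat 4032 mean [ 586.1 -179.5    4.5] rect c [ 586.4 -182.5] size [138.9  77.7] ang 10.4 pca deg 9.6
```

The case has sagged to about 18.5° in the grip during the carry, still foot-down. Yaw matches the mat at 10.5°. Shift 17 mm along the mat and lower to just above it.

Emit:
{"fn": "drive_tool", "kwargs": {
  "rows": [
    {"offset":[0.3,8,8],"spin":0,"jaw":6},
    {"offset":[0.4,9,15],"spin":0,"jaw":6},
    {"offset":[0,0,20],"spin":0,"jaw":6},
    {"offset":[0,0,20],"spin":0,"jaw":6},
    {"offset":[0,0,20],"spin":0,"jaw":6},
    {"offset":[0,0,20],"spin":0,"jaw":6},
    {"offset":[0,0,20],"spin":0,"jaw":6},
    {"offset":[0,0,18],"spin":0,"jaw":6},
    {"offset":[0,0,14],"spin":0,"jaw":6},
    {"offset":[0,0,10],"spin":0,"jaw":6},
    {"offset":[0,0,6],"spin":0,"jaw":6},
    {"offset":[0,0,0],"spin":0,"jaw":6}
  ]
}}

```text
clock: 15.65
eef_pos: [511.5, -196.5, 226.7]
eef_rot: [-3.141, -0.001, 1.753]
wrist_force: [0.7, 0.2, -2.9]
finger_gap: 10.3
```

```bash
python3 -c "
from h import *
c=bottom()"
```

```text
state [ 511.5 -196.5  226.7] [-3.141e+00 -1.000e-03  1.753e+00] [ 0.7  0.2 -2.9] 10.3
side 920 xz rect size [ 88. 126.] ang 19.3 corners rel bar [[-4.0, -24.0], [38.0, -143.0], [121.0, -113.0], [80.0, 5.0]] y [-2.4 19.5] yaw pca 10.9
top 19
wrist 7536 xz rect size [ 88. 155.] ang 19.4 corners rel bar [[-13.0, 3.0], [39.0, -143.0], [122.0, -114.0], [71.0, 32.0]] y [-10.7  13.8] yaw pca 10.5
```

Emit:
{"fn": "drive_tool", "kwargs": {
  "rows": [
    {"offset":[0,0,3],"spin":0,"jaw":6},
    {"offset":[0,0,3],"spin":0,"jaw":6},
    {"offset":[0,0,2],"spin":0,"jaw":6},
    {"offset":[0,0,1],"spin":0,"jaw":6},
    {"offset":[0,0,1],"spin":0,"jaw":6},
    {"offset":[0,0,0],"spin":0,"jaw":6},
    {"offset":[0,0,0],"spin":0,"jaw":6}
  ]
}}

```text
clock: 16.5
eef_pos: [511.5, -196.6, 217.4]
eef_rot: [3.142, 0.0, 1.753]
wrist_force: [-0.4, 0.3, -3.3]
finger_gap: 10.6
```

Emit:
{"fn": "drive_tool", "kwargs": {
  "rows": [
    {"offset":[0,0,0.5],"spin":0,"jaw":6},
    {"offset":[0,0,0.5],"spin":0,"jaw":6},
    {"offset":[0,0,0.5],"spin":0,"jaw":6},
    {"offset":[0,0,0],"spin":0,"jaw":6},
    {"offset":[0,0,0],"spin":0,"jaw":6}
  ]
}}

```text
clock: 17.0
eef_pos: [511.7, -196.8, 216.5]
eef_rot: [3.141, 0.001, 1.753]
wrist_force: [-3.8, -0.6, 5.8]
finger_gap: 10.4
```

Foot touches the mat. Roll it upright about the foot with a reduced grip.

Emit:
{"fn": "drive_tool", "kwargs": {
  "force": 20,
  "rows": [
    {"offset":[0,0,0],"spin":0,"jaw":6},
    {"offset":[0,3,-0.5],"spin":0,"jaw":6},
    {"offset":[0,3,-0.5],"spin":0,"jaw":6},
    {"offset":[0,3,-0.5],"spin":0,"jaw":6},
    {"offset":[0,3,-0.5],"spin":0,"jaw":6},
    {"offset":[0,3,-0.5],"spin":0,"jaw":6},
    {"offset":[0,3,-0.3],"spin":0,"jaw":6},
    {"offset":[0,3,-0.3],"spin":0,"jaw":6},
    {"offset":[0,3,-0.2],"spin":0,"jaw":6},
    {"offset":[0,3,-0.2],"spin":0,"jaw":6},
    {"offset":[0,3,-0.1],"spin":0,"jaw":6},
    {"offset":[0,3,0],"spin":0,"jaw":6},
    {"offset":[0,3,0.1],"spin":0,"jaw":6},
    {"offset":[0,0,0],"spin":0,"jaw":6},
    {"offset":[0,0,0],"spin":0,"jaw":6}
  ]
}}

```text
clock: 18.5
eef_pos: [546.9, -190.0, 219.1]
eef_rot: [-3.141, -0.0, 1.753]
wrist_force: [0.1, 0.9, -0.0]
finger_gap: 11.5
```

```bash
python3 -c "
from h import *
w=bottom()
c=cam('side'); cv2.imwrite('pics/t4.png',np.hstack([cv2.resize(c['color'][120:250,230:330],(400,520),interpolation=2),cv2.resize(w['color'][100:420,160:400],(390,520))]))"
```

```text
state [ 546.9 -190.   219.1] [-3.141 -0.     1.753] [ 0.1  0.9 -0. ] 11.5
side 908 xz rect size [ 88. 122.] ang 3.1 corners rel bar [[-10.0, -15.0], [-3.0, -137.0], [85.0, -132.0], [78.0, -10.0]] y [-0.8 19.4] yaw pca 11.6
top 0
wrist 6465 xz rect size [ 88. 150.] ang 2.8 corners rel bar [[-12.0, 13.0], [-5.0, -137.0], [83.0, -132.0], [76.0, 17.0]] y [-10.1  13.9] yaw pca 6.4
```

View pics/t4.png

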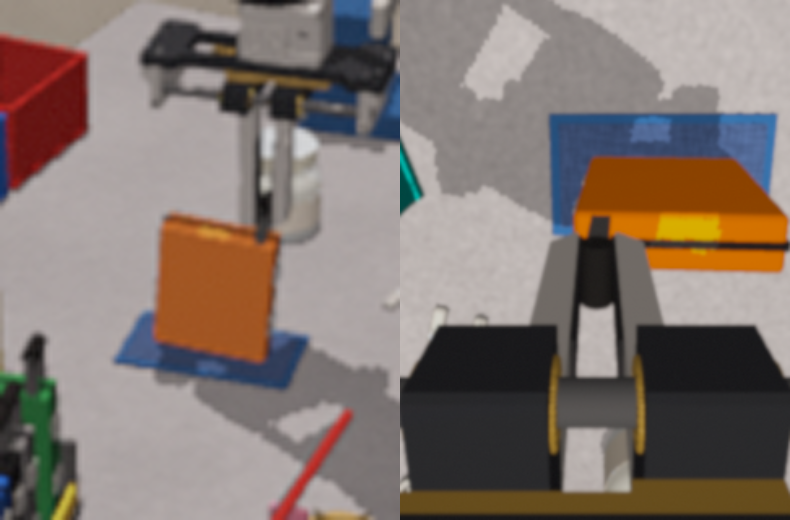

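About 3° left; the case stands mid-mat with its long side parallel. Finish the roll with 7 mm.

Emit:
{"fn": "drive_tool", "kwargs": {
  "force": 12,
  "rows": [
    {"offset":[0,2,0.1],"spin":0,"jaw":6},
    {"offset":[0,2,0.1],"spin":0,"jaw":6},
    {"offset":[0,2,0.2],"spin":0,"jaw":6},
    {"offset":[0,1,0.2],"spin":0,"jaw":6},
    {"offset":[0,0,0],"spin":0,"jaw":6},
    {"offset":[0,0,0],"spin":0,"jaw":6},
    {"offset":[0,0,0],"spin":0,"jaw":6}
  ]
}}

```text
clock: 19.4
eef_pos: [553.8, -188.9, 218.8]
eef_rot: [3.141, 0.0, 1.753]
wrist_force: [0.7, 0.6, 0.7]
finger_gap: 11.4
```

```bash
python3 -c "
from h import *
w=bottom()"
```

```text
state [ 553.8 -188.9  218.8] [3.141 0.    1.753] [0.7 0.6 0.7] 11.4
side 898 xz rect size [118.  87.] ang 89.3 corners rel bar [[-12.0, -134.0], [75.0, -135.0], [77.0, -17.0], [-10.0, -16.0]] y [ 0.1 19.7] yaw pca 10.9
top 0
wrist 6346 xz rect size [148.  89.] ang 89.1 corners rel bar [[-13.0, -134.0], [76.0, -135.0], [78.0, 13.0], [-11.0, 15.0]] y [-10.   14.1] yaw pca 5.7
```

Upright within a degree, and its weight is off the wrist. Ease off, open and withdraw upwards.

Emit:
{"fn": "drive_tool", "kwargs": {
  "force": 3,
  "rows": [
    {"offset":[0,0,0],"spin":0,"jaw":6},
    {"offset":[0,0,0],"spin":0,"jaw":6},
    {"offset":[0,0,0],"spin":0,"jaw":12},
    {"offset":[0,0,0],"spin":0,"jaw":15},
    {"offset":[0,0,0],"spin":0,"jaw":20},
    {"offset":[0,0,0],"spin":0,"jaw":28},
    {"offset":[0,0,0],"spin":0,"jaw":36},
    {"offset":[0,0,0],"spin":0,"jaw":40},
    {"offset":[0,0,-8],"spin":0,"jaw":40},
    {"offset":[0,0,-15],"spin":0,"jaw":40},
    {"offset":[0,0,-20],"spin":0,"jaw":40},
    {"offset":[0,0,-25],"spin":0,"jaw":40},
    {"offset":[0,0,-25],"spin":0,"jaw":40},
    {"offset":[0,0,-25],"spin":0,"jaw":40},
    {"offset":[0,-20,-25],"spin":0,"jaw":40},
    {"offset":[0,-30,-10],"spin":0,"jaw":40},
    {"offset":[0,-30,0],"spin":0,"jaw":40},
    {"offset":[0,0,0],"spin":0,"jaw":40},
    {"offset":[0,0,0],"spin":0,"jaw":40}
  ]
}}

```text
clock: 21.45
eef_pos: [475.0, -203.4, 372.6]
eef_rot: [3.141, 0.001, 1.752]
wrist_force: [0.9, -0.3, -0.2]
finger_gap: 40.2
```

```bash
python3 - <<'E'
from h import *
s=manip.read_state(); print(np.round(s["eef_pos"]),np.round(s["wrist_force"],1))
for n in ("side","top","wrist"):
    c=cam(n); 
    p,m=pts(c,hsv(c,(5,110,50),(21,255,255)),104,130,(480,700,-260,-120)); rect(n+" orange top",p)
    if n!="wrist": report(c)
    if n=="side": a=c["color"]
    if n=="top": t=c["color"]
cv2.imwrite("pics/end.png",np.hstack([cv2.resize(a[120:280,170:340],(400,376)),cv2.resize(t[120:240,190:380],(400,376))]))
E
```

```text
[ 475. -203.  373.] [ 0.9 -0.3 -0.2]
side orange top 143 mean [ 585.  -175.   109.3] rect c [ 585.8 -179.6] size [86.6 33.5] ang 7.7 pca deg 9.5
yellow lip 113 mean [561.3 126.   24.8] rect c [564.3 126.2] size [ 10.4 149.6] ang 14.3 pca deg 104.4
red edge 71 mean [618.1 154.3 200.8] rect c [621.3 145.2] size [  6.1 159.8] ang 14.2 pca deg 104.2
orange top 0
bars 119 mean [572.4 151.6 146.9] rect c [576.2 135. ] size [ 11.6 136.1] ang 12.2 pca deg 103.5
mat 326 mean [ 576.8 -167.3    5.2] rect c [ 586.2 -179.4] size [137.5  80.6] ang 11.2 pca deg 16.4
top orange top 83 mean [ 585.3 -181.4  110.4] rect c [ 587.8 -183.2] size [88.8 26.8] ang 10.7 pca deg 7.6
yellow lip 69 mean [562.1 123.2  25.6] rect c [563.1 124.7] size [  8.3 144.8] ang 14.6 pca deg 104.5
red edge 125 mean [623.5 140.  201.3] rect c [624.8 140. ] size [ 10.8 162.4] ang 13.9 pca deg 104.6
orange top 0
bars 127 mean [576.8 138.  148.6] rect c [582.8 150.1] size [169.8  67.3] ang 77.0 pca deg 103.0
mat 449 mean [ 586.7 -166.8    4.9] rect c [ 588.9 -183.8] size [140.8  79.2] ang 10.1 pca deg 4.6
wrist orange top 649 mean [ 579.4 -181.4  109.2] rect c [ 586.2 -182.1] size [90.3 26.3] ang 10.6 pca deg 10.4
```

View pics/end.png

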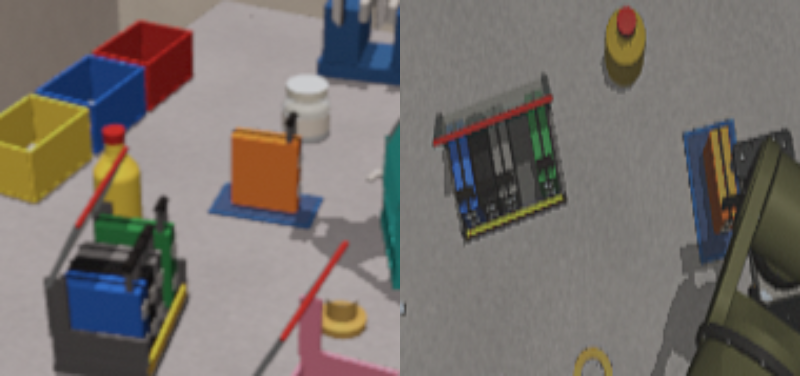

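The case stands at z = 109, centred on the mat and at the mat's angle (10.6° against 10.4°), with the other cases in place. Hand in.

```bash
python3 -c "
from cell import manip; print(manip.sign_off())"
```

```text
the job is handed in; nothing more can be done
None
```

The orange case is standing upright on the blue mat, handle on top, and the job is handed in at about 21.6 s of the 54 s.

**What I did:**
- I gripped the orange case, fourth in the row, by its top handle with the tool straight down. The interface cannot lean the tool, and by my figures the gripper body cleared the guard's red edge by about 22 mm.
- I pulled the handle out so the case tipped about 27° on its foot behind the lip. The bar turned in the pads as it tipped.
- I lifted it out over the lip, carried it to the mat, set the foot down first and rolled it upright.
- I let go only once it stood within about 1° of upright and its weight was off the wrist.

**Last checks:**
- **Position:** the case top is centred at about (587, −182.5) and the mat at about (588, −183), both in mm.
- **Alignment:** the case lies at 10.6° and the mat at about 10.4°. Top height is about 109 mm, as expected on the mat.
- **Surroundings:** in the final pictures the other four cases stand in the rack, and the rack and guard measure as before. I saw no sign of a touch on the guard.

**Disagreements and limits:**
- The 27° tip comes from the measured handle movement and a picture. The direct plane fit failed because it caught the case's side.
- The case sagged in the grip to about 19° during the carry, after it had left the rack.
- Some final angle readings were thrown off where the arm or the case hid part of the view, such as mat angles of 16° and 5°. I trusted the rectangle fits, which agreed.
- I did not re-measure the loose items away from the rack and mat one by one.

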